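# Turn the record leaf and weight it down

## Robot

A 6-joint arm with a two-finger parallel gripper is mounted at the origin on the work surface. World frame = base frame: x ahead of the robot, y to its left, z up, the work surface at z = 0. Lengths are in m, angles in degrees, forces in N, time in s.
With the tool pointing down it reaches from about 0.3 to 0.775 m from the base axis. Payload 14.6 kg.
Tool frame: the origin (TCP) lies midway between the tips of the shut fingers; the grasp point (between the pads) lies 19 mm behind it (grip_depth is the x of the grasp point in the tool frame, in m); x points along the fingers, z is the direction in which the jaws open and shut, and the axes are right-handed (so a half turn about x gives the same grasp; the last joint's range is limited). The gripper opens to 85 mm and grips with 20 to 120 N. Pads are 22 mm wide; open, the fingers measure 114 mm over their backs; the gripper's body (76 mm by 85 mm) begins 54 mm behind the grasp point. The pads swing forward as they close: fully open they stand 13 mm farther back than shut.
Start: joints at [71.7, 17.183, 87.147, -0, 75.671, -3.816], TCP at [0.138, 0.533, 0.231] pointing down, gripper open.
Joint ranges: [-173.82, 173.82], [-45.26, 126.66], [13.44, 144.39], [-59.66, 239.66], [0, 175.72], [-146.38, 146.38]. Speed limits (degrees/s): [127.2, 127.2, 147.25, 180, 180, 180].

## Interface

Orientations are given as [roll, pitch, yaw] about the fixed x, y, z axes, in that order (R = Rz(yaw) Ry(pitch) Rx(roll)).
In Python, from workcell import * gives the robot as it stands. Calls block until the motion is done:
- movep(position, orientation): joint-space move of the TCP to a pose.
- movel(position, rot=None, vel=0.15, contact_N=None): straight line of the TCP; rot=None keeps the orientation; vel is the mean speed in m/s. With contact_N (N) it stops when the force on the tool has changed by that much, and returns True; else False.
- goto_joints(angles): joint-space move.
- set_gripper(opening): finger opening in m; the grip force is fixed at half the most; returns when the fingers have stopped.
- dwell(seconds).
- ik(position, orientation): joint angles nearest the present ones, or None.
- read_camera(name): name is "scene" or "top"; returns the picture (420x560x3 uint8, red, green, blue); there is no depth.
- camera_params(name): a dict with "K" (3x3 intrinsics, pixels), "rvec" (rotation vector, rad) and "tvec" (3), from world to camera coordinates, as OpenCV has them. Camera axes: x right, y down, z forward; pixel columns grow to the right and rows downward; lengths in m; the calibration is good to about 2 mm. A picture is of the moment at which its call begins. camera_params takes no time and is no camera call.
A pose or a line that the arm cannot do raises MotionError and nothing moves.
- close_job(): hands the job in, once; it reports no verdict.
Readings, each from a call of its own:
- get_time_s(): time.
- get_joint_positions(): joint angles.
- get_joint_vel(): joint speeds.
- get_joint_torque(): joint torques, N m.
- get_tcp_pos(): TCP position.
- get_orientation(): TCP orientation.
- get_force(): force on the tool from outside, world axes, zero at the start.
- get_ft_torque(): the same for the moment, N m.
- get_width(): finger opening in m.
Only numpy, scipy, OpenCV 4.12 (cv2) and the standard library are available. Lean on these libraries where they do the work, as an engineer would, in place of code of your own. Each camera call takes 0.05 s, during which the arm holds its last target. There are 200 camera calls.

## Task

Take the page weight off the open binder and turn the red-tabbed leaf over the rings on to the left-hand side so that its picture face shows, easing it down under control instead of letting it drop. Then lay the weight down flat on that face without dropping it, wholly on the leaf and clear of the rings and the tab, and let go. Leave the yellow-tabbed leaf underneath lying where it is, do not tip the weight over, and do not disturb the pots and the bottle.

Things in the scene. Friction and masses are not known exactly. Their poses are not given: they have to be found in the camera images.
- ring_axis (a point): middle of the axis through the ring centres of an open blue ring binder, fixed on a white foam block; 101 mm above the bench. x along the rings (away from the robot at yaw 0), y left, z up. Four rings of 18 mm radius at x = -72, -24, 24, 72 mm. The cover reaches x = +-104, y = +-152 mm, its top 18 mm below this point.
- leaf (a joint): stiff red-tabbed leaf's angle about the ring axis: 0 lying right (table face up), 1.57 upright, 3.14 lying left (picture face up). 100 g, swings freely: let go part way, it falls to the nearer side. 4 mm thick, x = -95 to +95 mm, reaching 10 to 150 mm from the ring axis; lying on either side its mid-plane is level with the ring axis.
- red_tab (a point): centre of the bare part of the red tab on the leaf's outer edge, 161 mm from the ring axis, at x = -62 mm. Tab 60 mm long (along x), 4 mm thick, reaching out to 172 mm from the axis: on either side it overhangs the cover by 20 mm, with only the bench 100 mm below. Axes turn with the leaf; at joint 0 they are those of ring_axis.
- next_leaf (a joint): angle of the next leaf, of the same size, lying under the first on the right, 0 = lying there; its yellow tab is at x = +62 mm. It must stay there.
- weight_grip (a point): page weight: centre of its wooden grip. Steel bar 120 x 36 x 14 mm (long along its own x), on it a wooden grip 84 mm long (along x), 20 mm wide and 36 mm high; 50 mm high in all, about 0.5 kg. This point lies 36 mm above its underside; z up. It starts lying on the red-tabbed leaf, roughly parallel to the rings.
- weight_end_a (a point): middle of one end edge face of the weight's bar, on its -x end, 60 mm from the grip centre along the bar and 29 mm below it
- weight_end_b (a point): the same on the weight's +x end
- weight: the page weight's  origin at the centre of its underside, axes as for weight_grip
- stand: the foam block with the binder and leaves it carries: origin on the bench 101 mm below ring_axis, same axes. The block reaches x = -115 to +185, y = -145 to +145 mm, top at z = 80 mm. In this frame the bench to its right is clear for x = -130 to +20, y = -190 to -350 mm: room to stand the weight meanwhile
- pot_brown: loose brown square plant pot, 70 x 70 mm, 66 mm high; origin at the centre of its underside; leave alone
- pot_white: loose white square plant pot, 72 x 72 mm, 60 mm high; origin at the centre of its underside; leave alone
- pot_green: loose dark green square plant pot, 66 x 66 mm, 62 mm high; origin at the centre of its underside; leave alone
- pot_cream: loose cream round plant pot, 80 mm across, 64 mm high; origin at the centre of its underside; leave alone
- pot_block: small loose brown square plant pot, 56 x 56 mm, 54 mm high, standing on the far strip of the foam block; origin at the centre of its underside; leave alone
- sprayer: loose white bottle with green cap, 60 mm across, 150 mm high; origin at the centre of its underside; leave alone
Not all that is in view belongs to the job. Of the things that look like the weight, the largest one is meant.

How it is judged (in metres and radians):
On the way, in this order (a step that is already met when the one before it is completed fails the run):
1. the weight is taken off, clear of the binder, while the leaf still lies on the right (value of joint leaf below 0.15 rad and (y of weight_grip in the frame of ring_axis below -0.18 m or y of weight_grip in the frame of ring_axis above 0.18 m or x of weight_grip in the frame of ring_axis below -0.13 m or x of weight_grip in the frame of ring_axis above 0.13 m)), for 0.2 s.
2. the leaf lies turned over on the left (value of joint leaf above 3.04 rad and velocity of joint leaf below 0.2 rad/s), for 0.3 s.
At the end, for the whole second after the job is handed in: Red-tabbed leaf flat on the left (within 0.08 rad); weight released at rest on it, flat (0.08 rad), its ends 18 to 154 mm from the ring axis and within 97 mm of the middle along it, its middle 40 to 134 and within 80 mm; yellow-tabbed leaf flat on the right (0.08 rad) (value of joint leaf above 3.06 rad and value of joint next_leaf below 0.08 rad and y of weight_grip in the frame of ring_axis between 0.04 and 0.134 m and x of weight_grip in the frame of ring_axis between -0.08 and 0.08 m and y of weight_end_a in the frame of ring_axis between 0.018 and 0.154 m and x of weight_end_a in the frame of ring_axis between -0.097 and 0.097 m and y of weight_end_b in the frame of ring_axis between 0.018 and 0.154 m and x of weight_end_b in the frame of ring_axis between -0.097 and 0.097 m and z of weight_grip in the frame of ring_axis between 0.033 and 0.043 m and angle between weight's own z axis and vertical below 0.08 rad and contact force between weight and stand above 2 N and linear speed of weight below 0.02 m/s); the robot touches nothing.
It fails at once if the leaf is flung or let drop (it turns faster than 5 rad/s) (velocity of joint leaf above 5 rad/s or velocity of joint leaf below -5 rad/s).
It fails at once if the yellow-tabbed leaf is lifted (beyond 0.25 rad) (value of joint next_leaf above 0.25 rad).
It fails at once if the weight is tipped over (beyond 0.7 rad) (angle between weight's own z axis and vertical above 0.7 rad).
It fails at once if the weight is dropped or rammed on to the binder (more than 80 N) (contact force between weight and stand above 80 N).
It fails at once if a pot or the bottle is shifted more than 25 mm or tipped (distance of any of pot_brown, pot_white, pot_green, pot_cream, pot_block, sprayer from where it was at the start of the episode above 0.025 m or angle between any of pot_brown, pot_white, pot_green, pot_cream, pot_block, sprayer's own z axis and vertical above 0.3 rad).
It also fails if it takes over 72 s, if anything falls off the work surface, if the arm or the gripper's body presses on something with over 40 N, if the wrist force passes 120 N, or if a joint passes its speed limit or range.

## Working session

There is one attempt and no reset: what is moved stays moved. The work goes in short steps, each a Python script; the robot and the scene stay as the last script left them, time stands still between calls to the robot, and variables do not carry over. Pictures are saved under pics/ and viewed, about 8 in all and at most 12, crops included, and the job is handed in when it is done.

```bash
mkdir -p pics; ls; python3 - <<'E'
from workcell import *
import cv2,numpy as np
for n in("scene","top"):
    im=read_camera(n); cv2.imwrite(f"pics/{n}0.png",im[:,:,::-1])
    p=camera_params(n); R=cv2.Rodrigues(np.array(p["rvec"]))[0]; print(n,p["K"], -R.T@np.array(p["tvec"]).ravel(), R[2])
print(get_orientation(),get_time_s())
E
```

```text
pics
scene [[428.11294561   0.         279.2449828 ]
 [  0.         428.11294561 204.50839909]
 [  0.           0.           1.        ]] [ 1.19933985 -0.62415242  1.04349704] [-0.50999414  0.48237285 -0.71219549]
top [[515.13373236   0.         286.00452131]
 [  0.         515.13373236 206.27262586]
 [  0.           0.           1.        ]] [0.41453012 0.00190522 1.55613033] [ 0.07862756  0.00918199 -0.99686177]
[ 176.77105256   89.94139683 -107.71407341] 0.1
```

View pics/scene0.png

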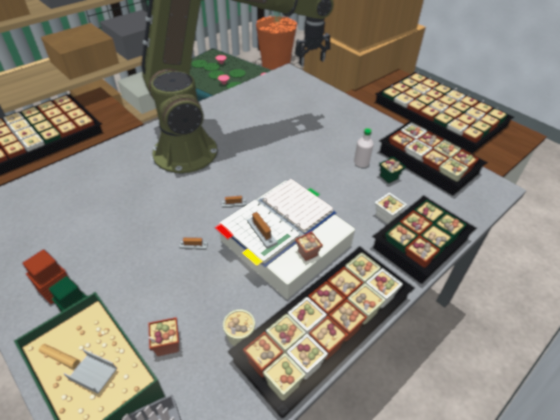

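View pics/top0.png

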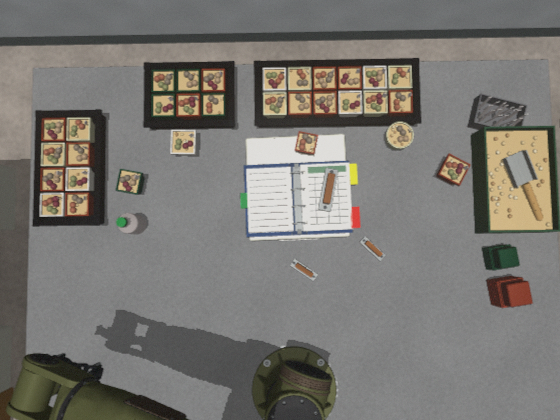

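The top view looks down on the binder, with its rings at about column 298, the weight at (329,190), the red tab at (355,217) and the yellow tab at (353,174). Two small decoy weights lie at (304,269) and (372,248). Next I'll measure with colour masks.

```bash
cat > h.py <<'E'
from workcell import *
import cv2,numpy as np
def cast(n,uv,z):
    p=camera_params(n);R=cv2.Rodrigues(np.array(p["rvec"]))[0];t=np.array(p["tvec"]).ravel()
    u=cv2.undistortPoints(np.array(uv,float).reshape(-1,1,2),np.array(p["K"]),None).reshape(-1,2)
    d=np.c_[u,np.ones(len(u))]@R; c=-R.T@t
    return c+d*((z-c[2])/d[:,2])[:,None]
def blobs(im,lo,hi,amin=15,roi=None):
    h=cv2.cvtColor(im,cv2.COLOR_RGB2HSV); m=cv2.inRange(h,np.array(lo),np.array(hi))
    if roi: k=np.zeros_like(m);k[roi[1]:roi[3],roi[0]:roi[2]]=255;m&=k
    n,l,s,c=cv2.connectedComponentsWithStats(m)
    return [(int(s[i,4]),c[i],cv2.minAreaRect(np.argwhere(l==i)[:,::-1].astype(np.float32))) for i in range(1,n) if s[i,4]>=amin],m
E
python3 - <<'E'
from h import *
np.set_printoptions(precision=4,suppress=True)
T=cv2.imread("pics/top0.png")[:,:,::-1].copy();S=cv2.imread("pics/scene0.png")[:,:,::-1].copy()
rt=(235,125,385,285); rs=(170,170,370,300)
for n,im,r in(("top",T,rt),("scene",S,rs)):
    for nm,lo,hi,z in(("red",(0,200,150),(4,255,255),.101),("yel",(25,150,150),(35,255,255),.097),("wood",(5,90,60),(16,255,255),.153)):
        for a,c,q in blobs(im,lo,hi,12,r)[0]: print(n,nm,a,c,"rect",np.round(q[1],1),cast(n,c,z)[0], cast(n,cv2.boxPoints(q),z)[:,:2].ravel() if nm=="wood" else '')
b,m=blobs(T,(105,90,60),(125,255,220),5,rt)
pts=np.argwhere(m)[:,::-1].astype(np.float32); q=cv2.minAreaRect(pts); print("cover",q, cast("top",[q[0]],.083)[0]); print(cast("top",cv2.boxPoints(q),.083)); 
b,m=blobs(T,(0,0,120),(179,40,255),5,(235,125,385,285))
c=np.vstack([cv2.resize(T[130:285,235:385],None,fx=5,fy=5,interpolation=cv2.INTER_CUBIC)]);cv2.imwrite("pics/crop.png",c[:600,:,::-1])
E
```

```text
top yel 131 [353.0687 173.6031] rect [20.  6.] [ 0.6205 -0.1771  0.097 ] 
top wood 180 [304.5667 143.35  ] rect [19.2 19.8] [ 0.6986 -0.0385  0.153 ] [ 0.6801 -0.0107  0.7343 -0.0222  0.7229 -0.0741  0.6689 -0.0625]
top wood 197 [328.5381 187.7766] rect [ 6.5 29.6] [ 0.5745 -0.1022  0.153 ] [ 0.5362 -0.0855  0.6163 -0.1015  0.6128 -0.119   0.5328 -0.103 ]
top wood 87 [373.1724 248.0805] rect [19.1  4.2] [ 0.4084 -0.22    0.153 ] [ 0.4224 -0.1982  0.4304 -0.2066  0.3935 -0.2421  0.3855 -0.2338]
top wood 80 [303.9    269.5875] rect [19.1  3.9] [ 0.3528 -0.0314  0.153 ] [ 0.3631 -0.0069  0.3717 -0.0128  0.3427 -0.0555  0.3341 -0.0495]
scene red 83 [223.6988 231.0723] rect [15.6  4.9] [ 0.4977 -0.1799  0.101 ] 
scene yel 130 [251.6615 256.6308] rect [19.5  6.6] [ 0.6207 -0.1769  0.097 ] 
scene wood 95 [233.2211 199.0526] rect [ 6. 16.] [ 0.4552 -0.1077  0.153 ] [ 0.4289 -0.118   0.4603 -0.0824  0.4799 -0.0982  0.449  -0.1333]
scene wood 212 [261.3585 225.0896] rect [28.2  8.6] [ 0.5882 -0.1127  0.153 ] [ 0.5407 -0.1162  0.5382 -0.0885  0.6339 -0.1089  0.6353 -0.1351]
scene wood 235 [308.9191 246.2553] rect [23.3 20.1] [ 0.7296 -0.067   0.153 ] [ 0.687  -0.0761  0.6966 -0.0163  0.7662 -0.048   0.7555 -0.1046]
scene wood 120 [192.2917 240.85  ] rect [ 6. 18.] [ 0.5085 -0.2883  0.153 ] [ 0.4836 -0.3014  0.5157 -0.2652  0.5329 -0.2772  0.5012 -0.313 ]
scene wood 43 [367.093  266.5349] rect [9. 5.] [ 0.8759 -0.0025  0.153 ] [ 0.8613  0.0028  0.87    0.0125  0.8881 -0.0097  0.8797 -0.0193]
scene wood 428 [336.8832 285.6005] rect [28.1 51.3] [ 0.8633 -0.1037  0.153 ] [ 0.8341 -0.1776  0.8335 -0.0319  0.9072 -0.0493  0.9032 -0.1883]
cover ((297.217041015625, 198.23684692382812), (70.81575012207031, 104.46086883544922), 87.30571746826172) [ 0.5534 -0.017   0.083 ]
[[ 0.651   0.1371  0.083 ]
 [ 0.6611 -0.1643  0.083 ]
 [ 0.457  -0.1693  0.083 ]
 [ 0.4468  0.1288  0.083 ]]
```

View pics/crop.png

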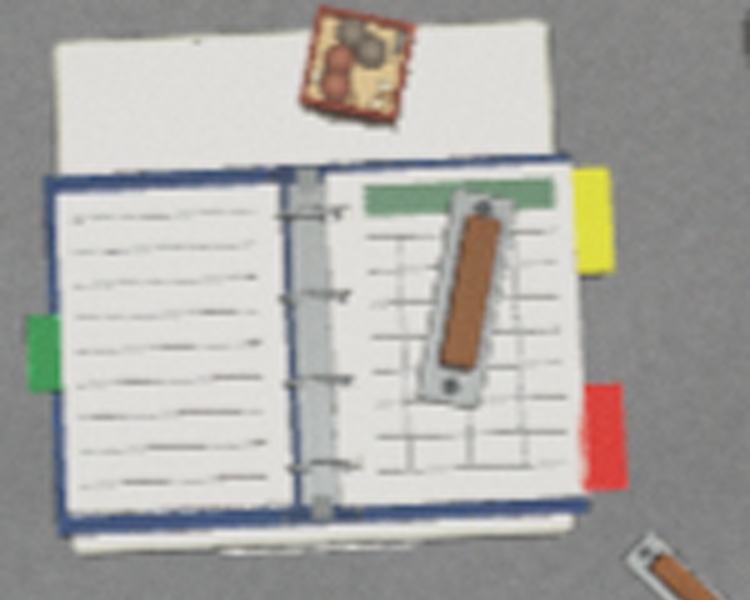

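The two views agree on the frame: ring_axis is at about (0.5535, -0.0173, 0.101) with yaw about 2°, and the weight is at about (0.576, -0.103) with yaw about -11°. Before moving, I'll check IK for the turning arc over a range of in-plane tool tilts.

```bash
cat >> h.py <<'E'
from scipy.spatial.transform import Rotation as Ro
O=np.array([.5535,-.0173,.101]); YAW=2.0
RB=Ro.from_euler('z',YAW,degrees=True)
def w(p): return O+RB.apply(p)          # ring_axis frame -> world
def rpy(M): return list(Ro.from_matrix(M).as_euler('xyz',degrees=True))
def tabpose(th,phi,r=.161,x=-.062,tip=.019,flip=0):
    """TCP pose gripping the tab with leaf at th (deg); phi = in-plane tilt of tool from radial towards +x; tip=TCP beyond grasp pt"""
    t=np.radians(th);f=np.radians(phi)
    rad=np.array([0,-np.cos(t),np.sin(t)]);n=np.array([0,np.sin(t),np.cos(t)])
    a=-np.cos(f)*rad+np.sin(f)*np.array([1.,0,0]); z=n*(-1 if flip else 1)
    M=np.c_[a,np.cross(z,a),z]
    p=x*np.array([1.,0,0])+r*rad+tip*a
    return list(w(p)),rpy(RB.as_matrix()@M)
def downpose(yaw): # tool down, bar direction yaw -> jaws perpendicular
    y=np.radians(yaw);b=np.array([np.cos(y),np.sin(y),0]);z=np.array([-b[1],b[0],0]);a=np.array([0,0,-1.])
    return rpy(np.c_[a,np.cross(z,a),z])
E
python3 - <<'E'
from h import *
np.set_printoptions(precision=0,suppress=True,linewidth=150)
for flip in(0,1):
  for phi in(0,20,40,60,80,90):
    qs=[ik(*tabpose(th,phi,flip=flip)) for th in range(0,181,15)]
    print(flip,phi,''.join('.' if q is None else 'O' for q in qs))
    if sum(q is not None for q in qs)>11:
        for q in qs[::2]: print('   ',np.array(q) if q is not None else None)
for y in(-11.3,168.7): print(ik([.576,-.103,.12],downpose(y)))
E
```

```text
0 0 OOOOOOOOOOOO.
    [ -42.   58.   77.   56.  119. -144.]
    [ -39.   37.   85.   42.  103. -138.]
    [ -27.   18.   91.   26.   86. -124.]
    [ -7.   9.  95.   0.  75. -99.]
    [ 16.  15.  96. -30.  79. -68.]
    [ 30.  32.  92. -50.  93. -47.]
    None
0 20 OOOOOOOOOO...
0 40 .....OOOO....
0 60 .............
0 80 .....OOOOOOOO
0 90 ....OOOOOOOOO
1 0 OOOOOOOOOOOO.
    [-42.  58.  77.  56. 119.  36.]
    [-39.  37.  85.  42. 103.  42.]
    [-27.  18.  91.  26.  86.  56.]
    [-7.  9. 95.  0. 75. 81.]
    [ 16.  15.  96. -30.  79. 112.]
    [ 30.  32.  92. -50.  93. 133.]
    None
1 20 OOOOOOOOOO...
1 40 OOOOOOOOO....
1 60 OOOOOOO......
1 80 OOOOOOOOO....
1 90 OOOOOOOOOO...
[-14.  28.  88.  -0.  64. -92.]
[-14.  28.  88.   0.  64.  88.]<stdin>:5: UserWarning: Gimbal lock detected. Setting third angle to zero since it is not possible to uniquely determine all angles.
<stdin>:9: UserWarning: Gimbal lock detected. Setting third angle to zero since it is not possible to uniquely determine all angles.
```

```bash
python3 -W ignore - <<'E'
from h import *
np.set_printoptions(precision=4,suppress=True)
print("sprayer cap",cast("top",[[124,223]],.15),"decoy",cast("top",[[372,248]],.02), "pot_green",cast("top",[[130,181]],.06))
park=w([-.045,-.295,0]); d=downpose(-11.3)
movep([.576,-.103,.24],d)
print(movel([.576,-.103,.121],vel=.1,contact_N=15),get_tcp_pos())
set_gripper(0); print("w",get_width(),get_force())
movel([.576,-.103,.135],vel=.04); movel([.576,-.103,.22],vel=.12); print(get_width(),get_force())
movep([park[0],park[1],.2],downpose(YAW)); 
movel([park[0],park[1],.04],vel=.12); f0=get_force()
print(movel([park[0],park[1],.012],vel=.025,contact_N=3),get_tcp_pos(),f0,get_force())
set_gripper(.06); movel([park[0],park[1],.2],vel=.2); print(get_time_s())
cv2.imwrite("pics/a.png",np.vstack([read_camera("top")[110:320,110:530],read_camera("scene")[120:330,100:520]])[:,:,::-1])
E
```

```text
sprayer cap [[0.4853 0.4593 0.15  ]] decoy [[ 0.4081 -0.2376  0.02  ]] pot_green [[0.613  0.4724 0.06  ]]
False [ 0.5763 -0.1031  0.1217]
w 0.019452549187261 [-1.8075 -0.8553  4.2308]
0.019093678311034784 [-0.1531 -0.3494 -6.6913]
True [ 0.5187 -0.3137  0.0183] [-0.373   0.306  -6.1166] [-0.4097  0.5732  5.155 ]
10.85
```

View pics/a.png

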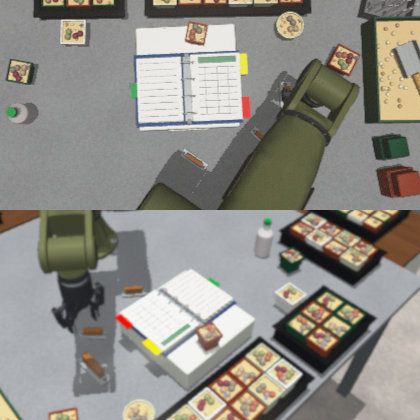

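The weight is parked upright on the bench on the right. Next I'll turn the leaf by caging its tab loosely between the fingers, with the tool tilted 30° at both ends of the arc.

```bash
cat >> h.py <<'E'
def cage(th,tau,out=0,dz=0):
    """TCP pose: tool at angle tau through tab point r=.165 of leaf at th, tip 12 mm in"""
    p=np.array(tabpose(th,0,r=.165,tip=0)[0])
    _,o=tabpose(tau,0,flip=1); a=Ro.from_euler('xyz',o,degrees=True).as_matrix()[:,0]
    s=-1 if th<90 else 1
    return list(p+.012*a+RB.apply([0,s*out,dz])),o
clip=lambda th:min(max(th,30),150)
E
python3 -W ignore - <<'E'
from h import *
np.set_printoptions(precision=3,suppress=True)
print([ik(*cage(t,clip(t))) is not None for t in range(0,181,10)], ik(*cage(180,150,.08)) , ik(*cage(0,30,.08)))
p,o=cage(0,30,.08,.1); movep(p,o)
p,o=cage(0,30,.08); movel(p,o,vel=.1); set_gripper(.028)
print(movel(*cage(0,30),vel=.06,contact_N=8),get_tcp_pos(),cage(0,30)[0],get_force(),get_width())
cv2.imwrite("pics/b.png",cv2.resize(read_camera("scene")[180:300,160:320],None,fx=4,fy=4,interpolation=cv2.INTER_CUBIC)[:,:,::-1]);print(get_time_s())
E
```

```text
[True, True, True, True, True, True, True, True, True, True, True, True, True, True, True, True, True, True, True] [ 38.607  45.72   80.935 -44.42   96.65  139.581] [-45.615  50.923  70.977  37.438 106.191  36.58 ]
False [ 0.497 -0.174  0.095] [np.float64(0.4969334994720448), np.float64(-0.17397728111961375), np.float64(0.09500000000000001)] [-0.186 -1.476  0.369] 0.027841923793181348
16.5417
```

View pics/b.png

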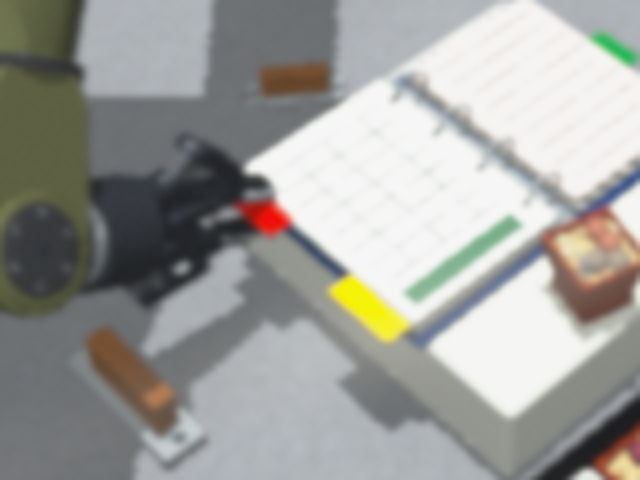

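The jaws straddle the red tab, with the upper finger at (255,190), the lower at (230,230) and no contact force. Next I'll lift to 60° and look again.

```bash
python3 -W ignore - <<'E'
from h import *
np.set_printoptions(precision=2,suppress=True)
for t in(10,20,30,40):
    p,o=cage(t,clip(t)); movel(p,o,vel=.06); print(t,get_force())
set_gripper(.012); print(get_width())
for t in(50,60): movel(*cage(t,t),vel=.06)
print(get_force(),get_time_s())
cv2.imwrite("pics/c.png",cv2.resize(read_camera("scene")[150:300,160:360],None,fx=3,fy=3,interpolation=cv2.INTER_CUBIC)[:,:,::-1])
E
```

```text
10 [-0.22 -0.29 -0.9 ]
20 [0.1  0.84 0.12]
30 [ 0.59 -1.   -0.65]
40 [ 0.25 -0.13 -0.33]
0.011975076889810579
[ 0.95 -0.07  0.63] 20.5167
```

View pics/c.png

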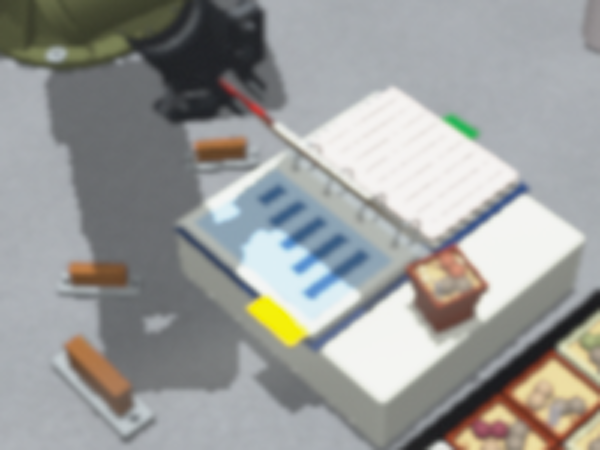

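The leaf is upright, seen edge-on from (275,125) to (430,240), with its tab in the jaws. The yellow leaf is still flat. I'll carry on over.

```bash
python3 -W ignore - <<'E'
from h import *
np.set_printoptions(precision=2,suppress=True)
op=.012
for t in range(70,181,10):
    p,o=cage(t,clip(t)); movel(p,o,vel=.06)
    if t>=120: op=min(op+.003,.028); set_gripper(op)
    if t>=120: print(t,get_force(),round(get_width(),4))
print(get_time_s(),get_tcp_pos(),cage(180,150)[0])
a=read_camera("scene")[120:320,160:430];b=read_camera("top")[120:320,160:430]
cv2.imwrite("pics/d.png",cv2.resize(np.hstack([a,b]),None,fx=1.48,fy=1.48,interpolation=cv2.INTER_CUBIC)[:,:,::-1])
E
```

```text
120 [ 0.15 -0.51  0.13] 0.0149
130 [ 0.63  1.17 -0.25] 0.0179
140 [ 0.91 -0.2  -0.85] 0.0213
150 [-0.47  0.22 -0.97] 0.0235
160 [-0.79  0.28 -0.42] 0.0272
170 [-0.55  0.8  -0.42] 0.0282
180 [-1.21  0.34 -0.44] 0.028
29.3083 [0.49 0.14 0.1 ] [np.float64(0.4861420379775873), np.float64(0.13504974352850363), np.float64(0.09500000000000003)]
```

View pics/d.png

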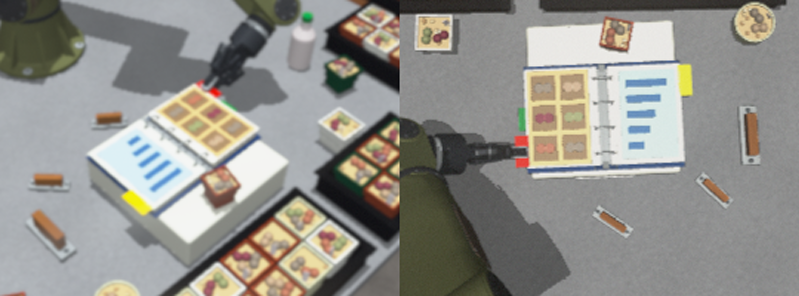

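The leaf lies flat on the left with its picture face up, and the yellow leaf is unmoved. Next I'll back out, fetch the weight and lay it down.

```bash
python3 -W ignore - <<'E'
from h import *
np.set_printoptions(precision=3,suppress=True)
print(movel(cage(180,150,.03)[0],vel=.05,contact_N=8),get_force())
movel(cage(180,150,.03,.18)[0],vel=.15)
P=np.array([.5187,-.3137]); d=downpose(YAW)
movep([*P,.25],d); set_gripper(.06)
print(movel([*P,.0195],vel=.12,contact_N=15),get_tcp_pos())
set_gripper(0); print("w",get_width()); z0=get_tcp_pos()[2]
movel([*P,.06],vel=.05); movel([*P,.25],vel=.15); print(get_width(),get_force(),get_time_s())
T=w([0,.085,0])[:2]; movep([*T,.25],d); movel([*T,z0+.103+.02],vel=.1)
print(movel([*T,z0+.103-.004],vel=.02,contact_N=3),get_tcp_pos(),z0,get_force())
dwell(.2); set_gripper(.06); movel([*T,.25],vel=.15)
movep([.40,.10,.35],d); print(get_time_s())
a=read_camera("scene");cv2.imwrite("pics/e_s.png",a[:,:,::-1]);b=read_camera("top");cv2.imwrite("pics/e_t.png",b[:,:,::-1])
cv2.imwrite("pics/e.png",cv2.resize(np.hstack([a[120:320,160:430],b[100:300,160:430]]),None,fx=1.48,fy=1.48,interpolation=cv2.INTER_CUBIC)[:,:,::-1])
E
```

```text
False [-0.409 -0.336  0.026]
False [ 0.519 -0.314  0.02 ]
w 0.019001070725186264
0.01908953604557178 [ 0.489 -0.04  -6.391] 40.45
True [0.55  0.068 0.123] 0.019792316587392708 [0.894 0.221 5.241]
46.4583
```

View pics/e.png

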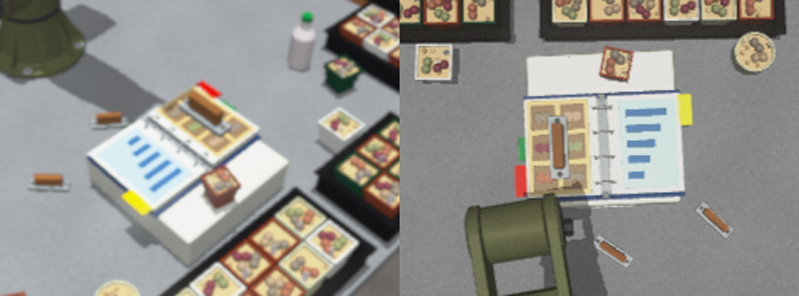

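The weight lies flat on the picture face, centred at about (557,147) in the crop, clear of the rings at column 603 and the tab at (520,181). The arm is clear, so I'm handing in.

```bash
python3 -W ignore - <<'E'
from h import *
b=cv2.imread("pics/e_t.png")[:,:,::-1].copy()
for a,c,q in blobs(b,(5,90,60),(16,255,255),150,(255,160,290,235))[0]:
    print(a,c,[RB.inv().apply(cast("top",[x],.153)[0]-O).round(3) for x in (c,*cv2.boxPoints(q))])
print(close_job())
E
```

```text
203 [266.591133   197.91133005] [array([-0.002,  0.085,  0.052]), array([0.039, 0.095, 0.052]), array([0.04 , 0.076, 0.052]), array([-0.043,  0.075,  0.052]), array([-0.043,  0.094,  0.052])]
the job is handed in; nothing more can be done
None
```

I completed the task and handed it in at about 46 s of the 72 s allowed. No verdict was reported.

- **Weight off:** I lifted the weight by its grip and stood it on the bench to the right of the block.
- **Leaf turned:** I eased the red-tabbed leaf over with its tab held loosely between the fingers and lowered it flat on the left. Wrist forces stayed at or below about 1.3 N wherever I read them.
- **Weight back:** I regripped the weight and set it on the picture face, stopping at a 3 N contact trigger, then let go and moved the arm clear.

**Last checks:**
- **Leaf and weight:** The last pictures show the leaf flat on the left and the weight flat on it. Measured in the ring frame, its grip centre is at about x = -2 mm, y = +85 mm, roughly parallel to the rings.
- **Rest of the scene:** By eye, the yellow-tabbed leaf, the pots and the bottle had not moved.
- **Not measured:** I did not measure the leaf angle or the weight's tilt directly; I judged both from the pictures and the contact height.

No check failed or disagreed.

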